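Open a ratchet stop to the marker

TASK

Make room in the carton rack: with a fingertip press the release pad on the sliding stop and, keeping it pressed, push the stop back along its bar, away from the cartons, until its pointer lines up with the upright marker on the front of the rack. Then let go so that the pad springs up and the stop stays there. Do not shift or lift the two cartons or the things standing around.

Things in the scene. Friction and masses are not known exactly. Their poses are not given: they have to be found in the camera images.
- rack: carton rack, fixed on the worktop: wooden base 220 x 420 x 8 mm, steel toothed bar along its front (robot) side, a wooden fixed end and two cartons at its right (-y) end. Origin on the worktop below the base. Its +y axis runs along the bar, away from the cartons: the way the stop is pushed back. Its z is up; the bar lies at x = -85 mm in this frame.
- stop (a joint): the sliding stop's position along the bar in m: 0 close to the cartons, grows as it is pushed back along rack +y, at most 0.170. Unless the release is pressed the ratchet (10 mm tooth pitch) stops it within one tooth on its way back; with it pressed it slides against about 2.5 N and stays where it is left. Towards the cartons it clicks along at about 5 N without pressing.
- pad_top (a point): middle of the upper face of the release pad on top of the stop, above the bar; about 72 mm above the worktop at rest. The pad is a black ribbed plate, 38 mm across the bar (rack x) and 48 mm along it. Moves with the stop and with the pad.
- release (a joint): how far the release pad is pressed down, in m: 0 up, 0.009 fully down. It is spring-loaded: about 2 N to start, 6 N fully down. The ratchet is free from about 0.006. When let go it comes up to between 0 and 0.005, according to where the pawl meets the teeth.
- lip_top (a point): middle of the top edge of the push lip, an upright plate of the stop behind the pad (rack +y side), 56 mm across the bar, 10 mm thick, top 105 mm above the worktop, 33 mm above the pad. Its face toward the pad is 27 mm in rack +y from the pad's middle; a finger pressing the pad pushes the stop back by this lip. On the pad's other side the stop is lower than the pad.
- stop_pointer (a point): tip of the stop's pointer, a small tab 4 mm wide that sticks out of the stop's front (robot) side, 46 mm above the worktop; it lies at the pad's middle along the bar.
- clip_point (a point): top of the upright marker, a dark steel blade 4 mm thick and 38 mm high in a small foot, fixed on the front edge of the rack's base, top 46 mm above the worktop. The stop passes behind it without touching. The pointer is lined up when both have the same y in the rack's frame.
- carton_end: black carton 68 x 155 x 98 mm, standing in the rack at the fixed end, loose; origin at the middle of its underside
- carton_next: black carton 68 x 130 x 88 mm, standing in the rack next to the stop, loose; its top is 96 mm above the worktop; origin at the middle of its underside
- spice: spice jar with red cap, 45 mm wide, 106 mm high, bystander; origin under its middle
- tin: small tin can, 57 mm wide, 72 mm high, bystander; origin under its middle
- mug: white mug with a leaf pattern, 92 mm wide, 95 mm high, bystander; origin under its middle

How it is judged:
On the way, in this order (a step that is already met when the one before it is completed fails the run):
1. the release pad is pressed down with a finger while the stop is still well short of the marker (value of joint release above 0.006 m and y of stop_pointer in the frame of clip_point below -0.03 m), for 0.05 s.
2. the stop's pointer is lined up with the marker and the pad is up again (value of joint release below 0.0056 m and y of stop_pointer in the frame of clip_point between -0.008 and 0.008 m), for 0.2 s.
At the end, for the whole second after the job is handed in: The stop is at rest with its pointer within 8 mm of the marker along the bar, the release pad has sprung up (pressed less than 5.6 mm), and both cartons stand within 15 mm of where they were (all of step 2 and velocity of joint stop between -0.005 and 0.005 m/s and distance of each of carton_end, carton_next from where it was at the start of the episode below 0.015 m and angle between each of carton_end, carton_next's own z axis and vertical below 0.1 rad); the robot touches nothing.
It fails at once if a carton is shifted by more than 20 mm, tipped or lifted (distance of any of carton_end, carton_next from where it was at the start of the episode above 0.02 m or height (world z) of any of carton_end, carton_next above 0.016 m).
It fails at once if a bystander (spice jar, tin or mug) is moved by more than 20 mm (distance of any of spice, tin, mug from where it was at the start of the episode above 0.02 m).
It also fails if it takes over 32 s, if anything falls off the work surface, if the arm or the gripper's body presses on something with over 40 N, if the wrist force passes 120 N, or if a joint passes its speed limit or range.

ROBOT

A 6-joint arm with a two-finger parallel gripper is mounted at the origin on a cart in front of the work surface, level with it; the furniture and walls round the work are solid. World frame = base frame: x ahead of the robot, y to its left, z up, the work surface at z = 0. Lengths are in m, angles in rad, forces in N, time in s.
With the tool pointing down it reaches from about 0.4 to 0.925 m from the base axis. Payload 12.5 kg.
Tool frame: the origin (TCP) lies midway between the tips of the shut fingers; the grasp point (between the pads) lies 19 mm behind it; z points along the fingers, y is the line along which they close (so a half turn about z gives the same grasp; the last joint's range is limited). The gripper opens to 95 mm and grips with 3 to 60 N. Pads are 20 mm wide; open, the fingers measure 119 mm over their backs; the gripper's body (75 mm by 180 mm) begins 59 mm behind the grasp point.
Start: joints at [1.147, 0.491, 1.559, -0, 1.092, -0.106], TCP at [0.195, 0.594, 0.215] pointing down, gripper open.
Joint ranges: [-3.1, 3.1], [-0.84, 2.19], [0.05, 2.79], [-1.13, 4.28], [0.06, 2.93], [-2.69, 2.69]. Speed limits (rad/s): [2.22, 2.22, 2.79, 3.14, 3.14, 3.14].

INTERFACE

Orientations are given as a rotation vector (axis times angle).
In Python, from plant import ctrl, viewer gives the robot as it stands.
- The arm moves only by the shell command python3 -m handwheel 'ROWS' [OPENING] [FORCE]. ROWS is JSON, a list of rows, each an object of numbers: "dx", "dy", "dz": the shift along the world's x, y, z in m; "spin": the turn about the world's z in degrees. A call has 1 to 8 rows; each row shifts and turns the commanded pose from where the row before left it; what a row does not reach is not made up. A row lasts 1/8 s, in which the tool goes at most 62.5 mm and 10.7 degrees, less where a joint would pass 70% of its speed; a pose out of reach is approached as far as the arm can. A call is refused whole if a number of a shift passes 0.0625 or a number of a turn 10.7, either way. A call with a gripper value outside its range is refused whole. OPENING is the opening, from 0 (shut) to 1 (fully open), set as the call begins (- or left out, the last holds). The fingers move at their own pace and stop on an object; FORCE is the grip in N (left out, the last holds). Time passes only in rows, so rows that do not move let the fingers close. It gives the time, the measured TCP pose, the force, the opening and the grip force at its end, in the units of the state.
- ctrl.observe(): the state, without advancing time (a new reading comes with each control period).
- viewer.read_camera(name): name is "scene" or "top"; returns the picture (480x640x3 uint8, red, green, blue); there is no depth.
- viewer.camera_params(name): a dict with "fovy" (degrees; the focal length in pixels is half the picture's height over the tangent of half this angle, whatever the lens; pixels are square), "cx", "cy" (the principal point, pixels), "dist_coeffs" ([k1, k2, p1, p2, k3] as OpenCV has them; the pictures are not rectified), "R" (3x3) and "t" (3): a world point X has camera coordinates R X + t. Camera axes: x right, y down, z forward; pixel columns grow to the right and rows downward; lengths in m; the calibration is good to about 2 mm. A picture is of the moment at which its call begins. camera_params takes no time and is no camera call.
- ctrl.finish_job(): hands the job in; it is judged then, once.
Trained networks look in the newest picture that a camera, given by its name, has taken for a name from the list of things; names that differ only in an ending like _2 or _b are one class to them, and where a whole thing is asked for, a point or a joint stands for the part that bears it (a point fixed in the world has none). Each returns a list of dicts, best first, with "p" (0 to 1); they miss things now and then, are a little off and sometimes report something else, mostly with a low value. They report only what shows in the picture. A call takes as long as a camera call.
- viewer.search_frame(name, camera): "position" ([x, y, z] in m, in world coordinates, good to about 4 mm: the middle of the surface that is visible of it).
The state is a dict: "time_s": time; "joints": joint angles; "qd": joint speeds; "tau": joint torques, N m; "tcp_pos": TCP position; "orientation": TCP orientation; "contact_force": force on the tool from outside, world axes, zero at the start; "torque": the same for the moment, N m; "gripper_width": opening from 0.0 (shut) to 1.0 (fully open); "grip_force": force on a finger pad.
Only numpy, scipy, OpenCV 4.12 (cv2) and the standard library are available. Lean on these libraries where they do the work, as an engineer would, in place of code of your own. Each camera call takes 0.05 s, during which the arm holds its last target. There are 200 camera calls.

## Working session

There is one attempt and no reset: what is moved stays moved. The work goes in short steps, Python scripts to look and compute and a shell command to move; the robot and the scene stay as the last step left them, time stands still between calls to the robot, and variables do not carry over. Pictures are saved under pics/ and viewed, at most 10 in all, crops included, and the job is handed in when it is done.

```bash
mkdir -p pics; python3 - <<'E'
from plant import ctrl, viewer
import cv2, numpy as np
for c in ("scene","top"):
    im=viewer.read_camera(c); cv2.imwrite(f"pics/{c}0.png",im[:,:,::-1])
    p=viewer.camera_params(c); print(c,p["fovy"],p["cx"],p["cy"],p["dist_coeffs"],(-np.array(p["R"]).T@p["t"]).round(3))
    for n in ("pad_top","lip_top","stop_pointer","clip_point","carton_next","carton_end","spice","tin","mug"):
        print(n,[(np.round(d["position"],3).tolist(),round(d["p"],2)) for d in viewer.search_frame(n,c)[:2]])
s=ctrl.observe();print(s["time_s"],s["tcp_pos"],s["orientation"],s["gripper_width"])
E
```

```text
scene 49.34097119527051 314.60464234004985 229.5603865402679 [-0.02680088  0.          0.          0.          0.        ] [-0.105 -0.343  0.59 ]
pad_top [([0.479, 0.074, 0.07], 0.94), ([0.532, -0.012, 0.097], 0.7)]
lip_top [([0.475, 0.069, 0.064], 0.6), ([0.534, -0.086, 0.108], 0.23)]
stop_pointer [([0.475, 0.073, 0.061], 0.66)]
clip_point [([0.438, 0.17, 0.018], 0.52)]
carton_next [([0.534, -0.015, 0.094], 0.81)]
carton_end [([0.535, -0.086, 0.11], 0.95), ([0.479, 0.075, 0.067], 0.59)]
spice [([0.633, 0.412, 0.062], 0.82)]
tin [([0.413, 0.429, 0.051], 0.68), ([0.472, 0.074, 0.063], 0.17)]
mug [([0.516, 0.547, 0.066], 0.65)]
top 52.82521985899867 317.2290951459669 242.3847113535499 [0.00597662 0.         0.         0.         0.        ] [0.461 0.217 1.118]
pad_top []
lip_top [([0.493, 0.06, 0.07], 0.66)]
stop_pointer [([0.494, 0.057, 0.064], 0.65), ([0.519, 0.125, 0.013], 0.2)]
clip_point [([0.44, 0.173, 0.018], 0.59), ([0.574, -0.002, 0.097], 0.52)]
carton_next [([0.577, -0.005, 0.092], 0.72)]
carton_end [([0.586, -0.074, 0.106], 0.74), ([0.437, 0.173, 0.02], 0.53)]
spice [([0.637, 0.417, 0.112], 0.87)]
tin [([0.423, 0.448, 0.075], 0.7), ([0.438, 0.172, 0.021], 0.21)]
mug [([0.526, 0.584, 0.042], 0.77), ([0.64, 0.418, 0.11], 0.4)]
1.0 [0.19530415 0.59375145 0.2146677 ] [4.97161156e-01 3.10198098e+00 2.46008732e-04] 0.9980934949918923
```

View pics/scene0.png

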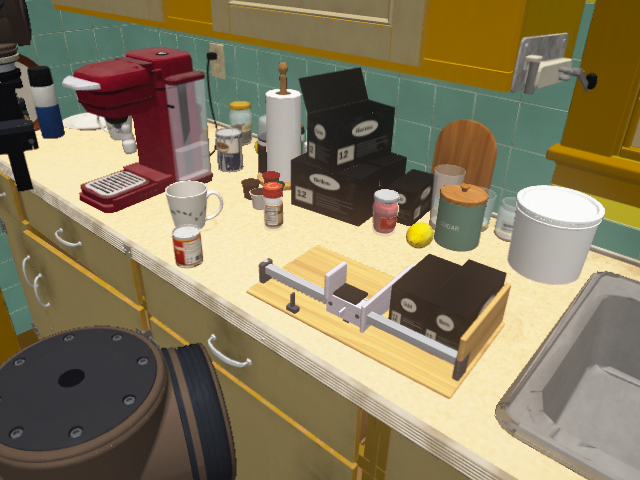

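View pics/top0.png

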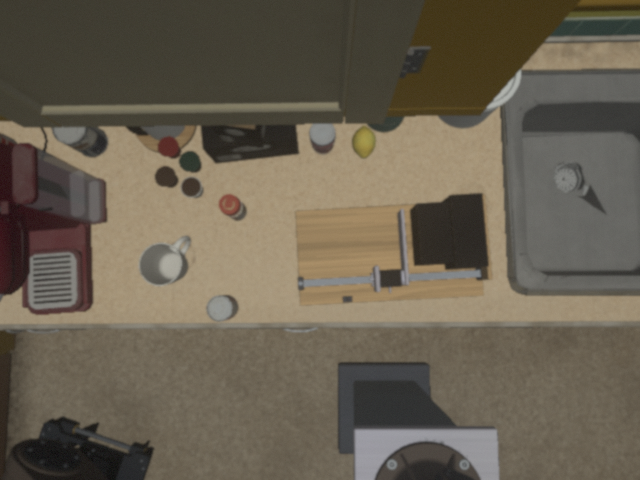

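The scene view shows the black pad at about (350,294) with the lip left of it at (335,280), and the marker at (293,302). In the top view the pad is at (391,278), the lip at (376,279) and the marker at (347,299). I'll zoom in for exact pixels.

```bash
python3 - <<'E'
import cv2
a=cv2.imread("pics/scene0.png")[240:390,240:520]; b=cv2.imread("pics/top0.png")[220:320,290:495]
cv2.imwrite("pics/sc.png",cv2.resize(a[10:110,20:160],None,fx=5.7,fy=5.7,interpolation=cv2.INTER_CUBIC))
cv2.imwrite("pics/tc.png",cv2.resize(b[20:100],None,fx=3.9,fy=3.9,interpolation=cv2.INTER_CUBIC))
E
```

```text
(no output)
```

View pics/sc.png

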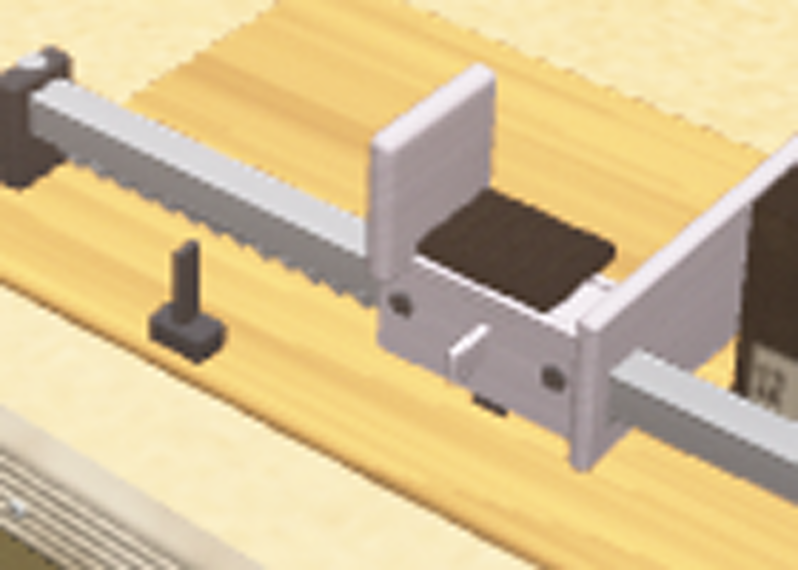

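View pics/tc.png

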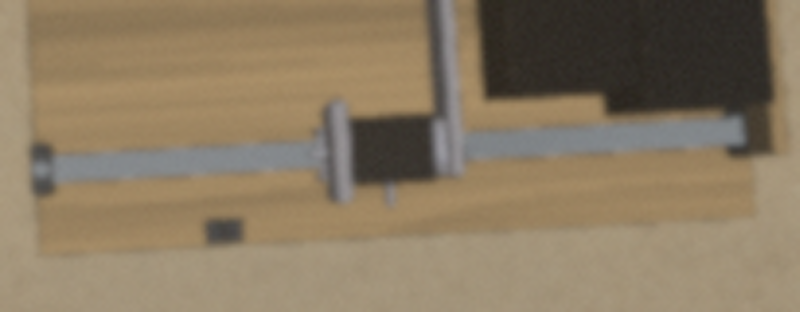

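The crops (scene offset 260,250, x5.7; top offset 290,240, x3.9) show the pad centre at crop (516,250) in scene and (393,149) in top. The pointer tip is at (455,350) and (391,205), the marker top at (186,243) and (224,229), and the lip middle at (433,106) and (341,150).

```bash
cat > h.py <<'E'
import cv2, numpy as np
from plant import viewer
def cam(c):
    p=viewer.camera_params(c); f=240/np.tan(np.radians(p["fovy"]/2))
    return np.array([[f,0,p["cx"]],[0,f,p["cy"]],[0,0,1.]]),np.array(p["dist_coeffs"]),np.c_[p["R"],p["t"]]
def ray(c,px):
    K,d,P=cam(c); u=cv2.undistortPoints(np.array([[px]],float),K,d)[0,0]
    R=P[:,:3]; return -R.T@P[:,3], R.T@np.r_[u,1]
def atz(c,px,z):
    o,d=ray(c,px); return o+d*(z-o[2])/d[2]
def tri(a,b):
    us=[cv2.undistortPoints(np.array([[q]],float),*cam(c)[:2])[0,0] for c,q in (("scene",a),("top",b))]
    X=cv2.triangulatePoints(cam("scene")[2],cam("top")[2],us[0],us[1])[:,0]; return X[:3]/X[3]
S=lambda u,v:(260+u/5.7,250+v/5.7)
T=lambda u,v:(290+u/3.9,240+v/3.9)
E
python3 - <<'E'
from h import *
np.set_printoptions(precision=4,suppress=True)
for n,a,b,z in (("pad",(516,250),(393,149),.072),("ptr",(455,350),(391,205),.046),("clip",(186,243),(224,229),.046),("lip",(433,106),(341,150),.105)):
    print(n,tri(S(*a),T(*b)),atz("scene",S(*a),z),atz("top",T(*b),z))
b0,b1=atz("top",T(42,168),.05),atz("top",T(740,130),.05); print(b0,b1)
e0,e1=atz("top",T(38,253),.008),atz("top",T(755,215),.008);print(e0,e1)
for d in (b0-b1,e0-e1): print(np.degrees(np.arctan2(-d[0],d[1])))
E
```

```text
pad [0.4848 0.0782 0.0644] [0.4763 0.0722 0.072 ] [0.4847 0.0792 0.072 ]
ptr [0.4542 0.077  0.0454] [0.4541 0.0761 0.046 ] [0.4538 0.0776 0.046 ]
clip [0.4409 0.1718 0.045 ] [0.44   0.1708 0.046 ] [0.4408 0.1719 0.046 ]
lip [0.4837 0.1109 0.1017] [0.4798 0.1078 0.105 ] [0.4836 0.1113 0.105 ]
[0.4758 0.2744 0.05  ] [ 0.4946 -0.1183  0.05  ]
[0.4268 0.2791 0.008 ] [ 0.4465 -0.1382  0.008 ]
2.7439901371911697
2.7026901219005772
```

```bash
python3 -m handwheel '[{"dx":0.024,"dy":-0.043,"spin":10.5},{"dx":0.024,"dy":-0.043,"spin":10.4},{"dx":0.024,"dy":-0.043},{"dx":0.024,"dy":-0.043},{"dx":0.024,"dy":-0.043},{"dx":0.024,"dy":-0.043},{"dx":0.024,"dy":-0.043},{"dx":0.024,"dy":-0.043}]' 0 40
```

```text
invalid input
```

```bash
python3 -m handwheel '[{"dx":0.024,"dy":-0.043},{"dx":0.024,"dy":-0.043},{"dx":0.024,"dy":-0.043},{"dx":0.023,"dy":-0.039},{"dz":-0.04},{"dz":-0.03},{},{}]'
```

```text
invalid input
```

```bash
python3 -m handwheel '[{"dx":0.024,"dy":-0.043,"dz":0,"spin":10.5},{"dx":0.024,"dy":-0.043,"dz":0,"spin":10.4},{"dx":0.024,"dy":-0.043,"dz":0,"spin":0},{"dx":0.024,"dy":-0.043,"dz":0,"spin":0},{"dx":0.024,"dy":-0.043,"dz":0,"spin":0},{"dx":0.024,"dy":-0.043,"dz":0,"spin":0},{"dx":0.024,"dy":-0.043,"dz":0,"spin":0},{"dx":0.024,"dy":-0.043,"dz":0,"spin":0}]' 0 40
```

```text
time_s: 2.0
tcp_pos: [0.3879, 0.2483, 0.2149]
orientation: [-0.074, 3.14, 0.001]
contact_force: [0.6, 0.2, 1.3]
gripper_width: 0.216
grip_force: 0.0
```

```bash
python3 -m handwheel '[{"dx":0.0235,"dy":-0.042,"dz":0,"spin":0},{"dx":0.0235,"dy":-0.042,"dz":0,"spin":0},{"dx":0.0235,"dy":-0.042,"dz":0,"spin":0},{"dx":0.0235,"dy":-0.042,"dz":0,"spin":0},{"dx":0,"dy":0,"dz":-0.05,"spin":0},{"dx":0,"dy":0,"dz":-0.04,"spin":0},{"dx":0,"dy":0,"dz":-0.01,"spin":0},{"dx":0,"dy":0,"dz":0,"spin":0}]'
python3 - <<'E'
from plant import viewer; import cv2
a=viewer.read_camera("scene"); cv2.imwrite("pics/s1.png",cv2.resize(a[200:380,260:480,::-1],None,fx=3.3,fy=3.3))
E
```

```text
time_s: 3.0
tcp_pos: [0.4815, 0.0818, 0.115]
orientation: [0.074, -3.141, -0.0]
contact_force: [-0.7, -0.3, 0.1]
gripper_width: 0.006
grip_force: 0.0
```

View pics/s1.png

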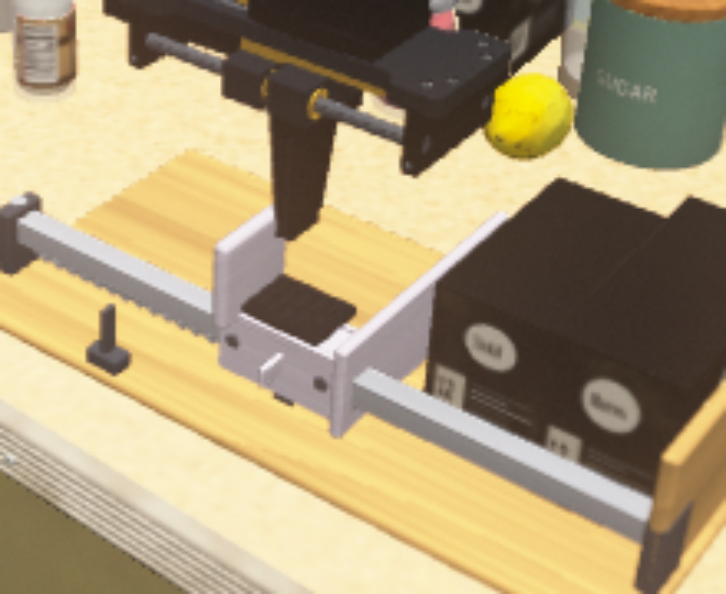

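The fingertip (crop (290,235)) is above the pad (crop (300,305)) and clear of the lip. Next I press.

```bash
python3 -m handwheel '[{"dx":0,"dy":0,"dz":-0.02,"spin":0},{"dx":0,"dy":0,"dz":-0.015,"spin":0},{"dx":0,"dy":0,"dz":-0.006,"spin":0},{"dx":0,"dy":0,"dz":-0.004,"spin":0},{"dx":0,"dy":0,"dz":-0.004,"spin":0},{"dx":0,"dy":0,"dz":-0.003,"spin":0},{"dx":0,"dy":0,"dz":0,"spin":0},{"dx":0,"dy":0,"dz":0,"spin":0}]'
```

```text
time_s: 4.05
tcp_pos: [0.4818, 0.0818, 0.0632]
orientation: [-0.074, 3.139, 0.0]
contact_force: [0.2, 0.6, 7.4]
gripper_width: 0.004
grip_force: 3.7
```

```bash
python3 -m handwheel '[{"dx":-0.0005,"dy":0.01,"dz":-0.0005,"spin":0},{"dx":-0.0005,"dy":0.01,"dz":0,"spin":0},{"dx":-0.0005,"dy":0.01,"dz":0,"spin":0},{"dx":-0.0005,"dy":0.01,"dz":0,"spin":0},{"dx":-0.0005,"dy":0.01,"dz":0,"spin":0},{"dx":-0.0005,"dy":0.01,"dz":0,"spin":0},{"dx":-0.0005,"dy":0.01,"dz":0,"spin":0},{"dx":0,"dy":0,"dz":0,"spin":0}]'
python3 - <<'E'
from plant import viewer; import cv2
a=viewer.read_camera("scene"); cv2.imwrite("pics/s2f.png",a[:,:,::-1]); cv2.imwrite("pics/s2.png",cv2.resize(a[250:350,260:400,::-1],None,fx=5.7,fy=5.7,interpolation=cv2.INTER_CUBIC))
E
```

```text
time_s: 5.05
tcp_pos: [0.4784, 0.1524, 0.0632]
orientation: [-0.075, 3.139, 0.001]
contact_force: [-1.8, 2.3, 12.2]
gripper_width: 0.005
grip_force: 6.5
```

View pics/s2.png

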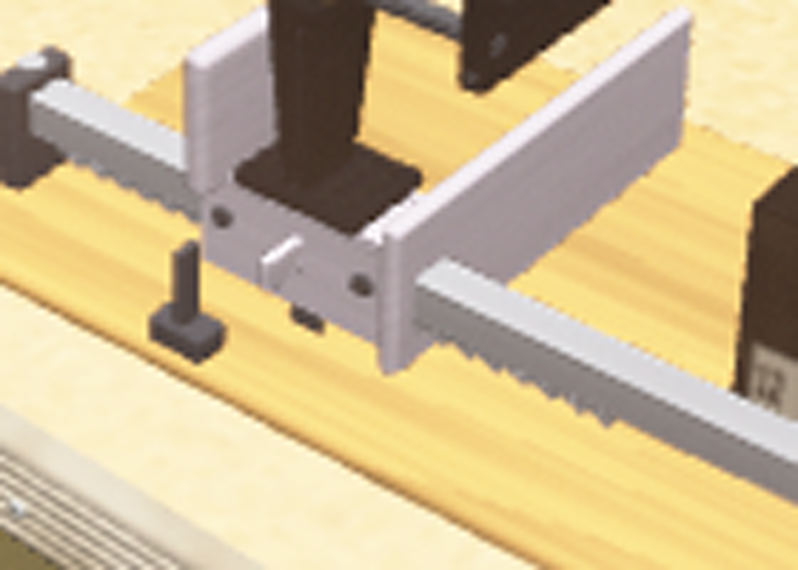

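The stop moved by friction on the pad. The pointer tip is now at crop (266,262) and the marker top at (186,243).

```bash
python3 - <<'E'
from h import *
y=np.array([-.047,.999,0])
q=lambda u,v:atz("scene",S(u,v),.046)
p0,p1,c=q(455,350),q(266,262),q(186,243)
print(p0,p1,c,(p1-p0)@y,(c-p1)@y)
E
```

```text
[0.45414395 0.0760729  0.046     ] [0.44920416 0.14601588 0.046     ] [0.43996046 0.17083055 0.046     ] 0.0701052093749958 0.025224308488611426
```

```bash
python3 -m handwheel '[{"dx":-0.0005,"dy":0.01,"dz":0,"spin":0},{"dx":-0.0005,"dy":0.01,"dz":0,"spin":0},{"dx":0,"dy":0.005,"dz":0,"spin":0},{"dx":0,"dy":0,"dz":0,"spin":0},{"dx":0,"dy":0,"dz":0,"spin":0}]'
python3 - <<'E'
from plant import viewer; import cv2
a=viewer.read_camera("scene"); cv2.imwrite("pics/s3.png",cv2.resize(a[250:350,260:400,::-1],None,fx=5.7,fy=5.7,interpolation=cv2.INTER_CUBIC))
E
```

```text
time_s: 5.72
tcp_pos: [0.4772, 0.1772, 0.0632]
orientation: [-0.074, 3.139, 0.001]
contact_force: [-2.2, 1.5, 13.2]
gripper_width: 0.004
grip_force: 6.5
```

View pics/s3.png

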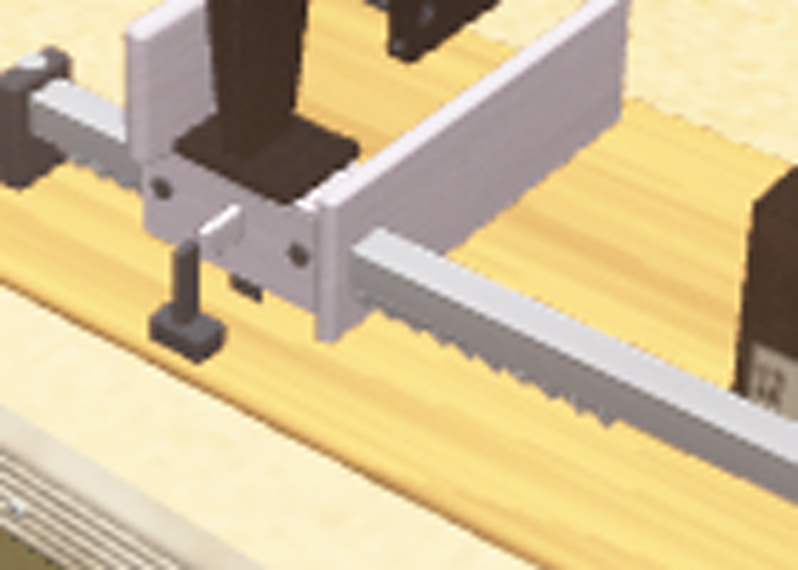

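The pointer tip, at crop (205,232), is just behind the marker top at (186,243), on the line across the bar. I'll lift straight up and check.

```bash
python3 -m handwheel '[{"dx":0,"dy":0,"dz":0.006,"spin":0},{"dx":0,"dy":0,"dz":0.008,"spin":0},{"dx":0,"dy":0,"dz":0.02,"spin":0},{"dx":0,"dy":0,"dz":0.04,"spin":0},{"dx":0,"dy":0,"dz":0.04,"spin":0},{"dx":0,"dy":0,"dz":0.02,"spin":0},{"dx":0,"dy":0,"dz":0,"spin":0},{"dx":0,"dy":0,"dz":0,"spin":0}]'
python3 - <<'E'
from plant import viewer; import cv2
from h import *
a=viewer.read_camera("scene"); cv2.imwrite("pics/s4.png",cv2.resize(a[250:350,260:400,::-1],None,fx=5.7,fy=5.7,interpolation=cv2.INTER_CUBIC))
y=np.array([-.047,.999,0]);q=lambda u,v:atz("scene",S(u,v),.046)
print((q(186,243)-q(205,234))@y)
E
```

```text
time_s: 6.78
tcp_pos: [0.4763, 0.1766, 0.1953]
orientation: [0.074, -3.139, 0.0]
contact_force: [0.9, 0.8, -0.6]
gripper_width: 0.002
grip_force: 0.0
0.0014847208562484733
```

View pics/s4.png

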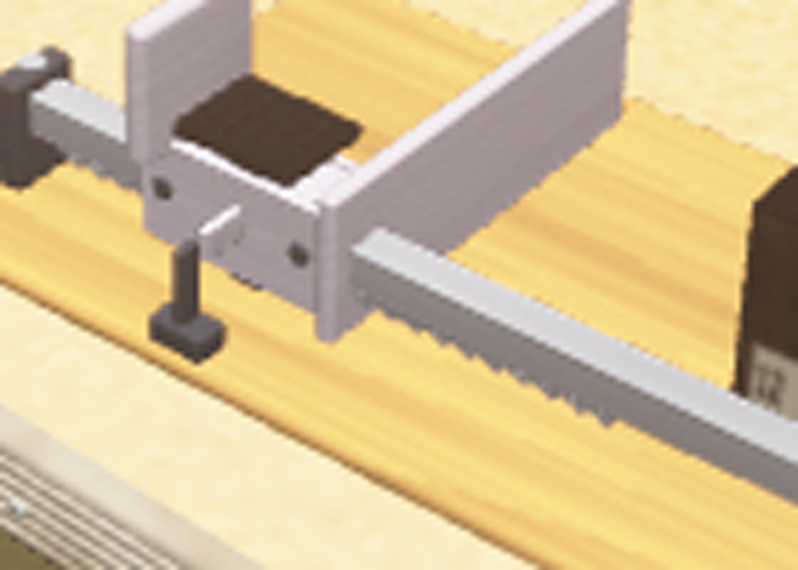

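The pad at crop (270,130) has sprung up, the stop hasn't moved and the pointer at (205,232) is within about 1.5 mm of the marker. The carton is where it was and the arm is clear.

```bash
python3 -c "
from plant import ctrl
print(ctrl.finish_job())"
```

```text
the job is handed in; nothing more can be done
None
```

The job is handed in: the stop's pointer is within about 1.5 mm of the marker by camera measurement, the pad has sprung up, and the robot is clear; the carton visible in the last picture had not moved, and the arm never came near the bystanders.

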